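# Fit the eye shield's post into the glass grinder's bracket and hold it

### The job

Fit the eye shield to the glass grinder: draw its steel post up out of the wooden tool block and thread it down, without forcing it, through the upper and then the lower bushing of the bracket on the grinder's side, with the clear plate centred over the grinding bit. Finish while holding the shield there upright, with about 15 mm of the post showing below the lower bushing: a colleague will tighten the thumbscrews while you hold it, so do not let go. Leave everything else on the bench and on the grinder where it is.

Things in the scene. Friction and masses are not known exactly. Their poses are not given: they have to be found in the camera images.
- eye_shield: The loose eye shield, 130 to 210 g: an upright steel post with an orange grip on top and, on an arm to its +y side, a clear plate. Origin: centre of the post's foot; z runs up the post. It starts standing in the tool block's bore, foot on the bore's floor, leaning about 2 degrees towards its plate, turned up to 45 degrees either way from the arm pointing to the robot's left.
- shield_grip (a point): Centre of the orange grip, 205 mm above the post's foot; axes as the eye shield's (the grip's faces are square to x and y). This is where to grasp, from above.
- post_foot (a point): Centre of the lower end of the shield's post; axes as the eye shield's. The post is 10 mm thick with a fully rounded (hemispherical) end. A black clamp (20 mm) sits on it 139 to 155 mm above the foot, from which the arm leaves.
- shield_plate (a point): Centre of the clear plate, orange-edged at its inner and outer ends, 105 mm from the post's axis along the shield's +y, 143 mm above the foot. 84 mm (x) by 90 mm (y), 2.5 mm thick, tilted 24 degrees about y: it lies 125 to 161 mm above the foot and 60 to 150 mm from the post.
- grinder: The glass grinder, fixed to the bench: red housing 220 mm (x) by 190 mm (y), white grid top 108 mm above the bench. Origin under its centre; at yaw 0 its front faces the robot. On its -y side a steel bracket carries two bushings one above the other, their vertical axis 117 mm from the grinder's centre towards -y and 20 mm towards +x. When rightly fitted the shield's axes point as the grinder's do.
- bushing_upper (a point): Centre of the mouth (top face) of the upper bushing, 108 mm above the bench, a straight bore 13 mm wide with a brass rim; its steel lug is 34 x 34 mm and 14 mm thick, and a black thumbscrew sticks out 15 mm from its -y side. Axes as the grinder's.
- bushing_lower (a point): Centre of the underside of the lower bushing, 40 mm above the bench, on the same vertical axis; its lug is also 14 mm thick (top 54 mm above the bench) with a bore of 13 mm. Axes as the grinder's.
- bit_top (a point): Top of the grinding bit (25 mm across, top 135 mm above the bench), 105 mm from the bushings' axis along the grinder's +y.
- tool_block: The beech tool block, fixed to the bench: 130 mm (x) by 64 mm (y), 70 mm high, with four short tools standing at its +x end (tops up to 122 mm above the bench). Origin under its centre. It and the tub of nuggets swap places from one start to the next.
- block_bore (a point): Centre of the mouth of the bore in which the shield's post stands, on top of the block (70 mm above the bench), 35 mm from the block's centre towards its -x. Bore 11.5 mm wide, 55 mm deep.
- nugget_tub: Bystander: clear round tub of glass nuggets, 92 mm across, 78 mm high. Origin under its centre.
- solder_spool: Bystander: spool of solder standing on end, 56 mm across, 48 mm high. Origin under its centre.
- pliers: Bystander: red-handled running pliers lying on the white waffle board, 160 mm long, 16 mm high.
- flux_bottle: Bystander: white flux bottle with a red cap, 48 mm across, 100 mm high. Origin under its centre.
- glass_piece: Bystander: piece of green glass 60 x 45 x 5 mm lying on the grinder's top in front of the bit.
- blue_glass: Bystander: piece of blue glass 75 x 50 x 5 mm lying on the white waffle board.

How it is judged:
By the outcome, as a careful person would: the job done as asked, in the order asked, and still so for the second after the job is handed in, while the arm keeps its last pose, push and grip.
It also fails if it takes over 45 s, if anything falls off the work surface, if the arm or the gripper's body presses on something with over 40 N, if the wrist force passes 120 N, or if a joint passes its speed limit or range.

### The arm

A 6-joint arm with a two-finger parallel gripper is mounted at the origin on the work surface. World frame = base frame: x ahead of the robot, y to its left, z up, the work surface at z = 0. Lengths are in m, angles in rad, forces in N, time in s.
With the tool pointing down it reaches from about 0.4 to 0.825 m from the base axis. Payload 7 kg.
Tool frame: the origin (TCP) lies on the centre line of the jaws, within the pads' length; the fingertips stand tip_reach ahead of it and the grasp point (between the pads) is the TCP (tip_reach is the distance from the TCP to the fingertips, in m); z points along the fingers, y is the line along which they close (so a half turn about z gives the same grasp; the last joint's range is limited). The gripper opens to 88 mm and grips with 3 to 60 N. Pads are 19 mm wide; open, the fingers measure 130 mm over their backs; the gripper's body (78 mm by 193 mm) begins 47 mm behind the grasp point.
Start: joints at [-1.024, 0.359, 0.012, 0, -1.224, -0.288], TCP at [0.173, -0.653, 0.246] pointing down, gripper open.
Joint ranges: [-3.07, 3.07], [-1.43, 2.12], [-1.02, 1.25], [-3.03, 1.67], [-3.05, -0], [-3.03, 3.03]. Speed limits (rad/s): [2.39, 2.39, 3.01, 3.14, 3.14, 3.14].

### API

Orientations are given as [roll, pitch, yaw] about the fixed x, y, z axes, in that order (R = Rz(yaw) Ry(pitch) Rx(roll)).
In Python, from station import get_state, grab_frame, calibration, job_done, find_in, mark_of, tip_reach gives the robot as it stands.
- The arm moves only by the shell command python3 -m handwheel 'ROWS' [OPENING] [FORCE]. ROWS is JSON, a list of rows, each an object with "delta_pos": the shift along the world's x, y, z in units of 30 mm (1.0 is 30 mm), a list of three; "dr": the turn, a rotation vector about the world's x, y, z in degrees, a list of three. In form: [{"delta_pos": [tx, ty, tz], "dr": [rx, ry, rz]}, ...]. A call has 1 to 10 rows; each row shifts and turns the commanded pose from where the row before left it; what a row does not reach is not made up. A row lasts 1/10 s, in which the tool goes at most 50 mm and 8.59 degrees, less where a joint would pass 70% of its speed; a pose out of reach is approached as far as the arm can. A call is refused whole if a number of a shift passes 1 or a number of a turn 8.59, either way. A call with a gripper value outside its range is refused whole. OPENING is the closure, from -1 (fully open) to 1 (shut), set as the call begins (- or left out, the last holds). The fingers move at their own pace and stop on an object; FORCE is the grip in N (left out, the last holds). Time passes only in rows, so rows that do not move let the fingers close. It gives the time, the measured TCP pose, the force, the opening and the grip force at its end, in the units of the state.
- get_state(): the state, without advancing time (a new reading comes with each control period).
- grab_frame(name): name is "scene" or "top" or "wrist"; returns the picture (480x640x3 uint8, red, green, blue); there is no depth.
- calibration(name): a dict with "fx", "fy", "cx", "cy" (pixels), "extrinsics" (4x4, takes a point from world to camera coordinates). Camera axes: x right, y down, z forward; pixel columns grow to the right and rows downward; lengths in m; the calibration is good to about 2 mm. A picture is of the moment at which its call begins: read the wrist's pose just before it. calibration takes no time and is no camera call; for the wrist camera it gives the pose at the moment of the call.
- job_done(): hands the job in; it is judged then, once.
Trained networks look in the newest picture that a camera, given by its name, has taken for a name from the list of things; names that differ only in an ending like _2 or _b are one class to them, and where a whole thing is asked for, a point or a joint stands for the part that bears it (a point fixed in the world has none). Each returns a list of dicts, best first, with "conf" (0 to 1); they miss things now and then, are a little off and sometimes report something else, mostly with a low value. They report only what shows in the picture. A call takes as long as a camera call.
- find_in(camera, query): "location" ([column, row] in pixels, amid what is visible of it).
- mark_of(camera, query): "location" ([column, row] in pixels: a listed point, or the origin of a listed thing).
The state is a dict: "t": time; "q": joint angles; "qd": joint speeds; "joint_efforts": joint torques, N m; "eef_pos": TCP position; "ee_rot": TCP orientation; "force": force on the tool from outside, world axes, zero at the start; "moment": the same for the moment, N m; "width": finger opening in m; "gripper_force": force on a finger pad.
Only numpy, scipy, OpenCV 4.12 (cv2) and the standard library are available. Lean on these libraries where they do the work, as an engineer would, in place of code of your own. Each camera call takes 0.05 s, during which the arm holds its last target. There are 200 camera calls.

## Working session

There is one attempt and no reset: what is moved stays moved. The work goes in short steps, Python scripts to look and compute and a shell command to move; the robot and the scene stay as the last step left them, time stands still between calls to the robot, and variables do not carry over. Pictures are saved under pics/ and viewed, at most 12 in all, crops included, and the job is handed in when it is done.

```bash
mkdir -p pics; ls; cat > h.py <<'E'
import numpy as np, cv2
from station import *
from scipy.optimize import least_squares
from scipy.spatial.transform import Rotation as R
def ray(cal,uv):
    E=np.array(cal["extrinsics"]);r=E[:3,:3];o=-r.T@E[:3,3]
    d=r.T@np.array([(uv[0]-cal["cx"])/cal["fx"],(uv[1]-cal["cy"])/cal["fy"],1]);return o,d/np.linalg.norm(d)
def atz(cal,uv,z):
    o,d=ray(cal,uv);return o+d*(z-o[2])/d[2]
def proj(cal,p):
    E=np.array(cal["extrinsics"]);c=E[:3,:3]@np.asarray(p)+E[:3,3]
    return np.array([cal["fx"]*c[0]/c[2]+cal["cx"],cal["fy"]*c[1]/c[2]+cal["cy"]])
def tri(obs):
    A=np.zeros((3,3));b=np.zeros(3)
    for cal,uv in obs:
        o,d=ray(cal,uv);P=np.eye(3)-np.outer(d,d);A+=P;b+=P@o
    p=np.linalg.solve(A,b);return p,[np.round(proj(c,p)-uv,1) for c,uv in obs]
E
python3 - <<'E'
from h import *
s=get_state();print(s);print(tip_reach if not callable(tip_reach) else tip_reach())
Z={'shield_grip':None,'shield_plate':None,'post_foot':None,'bushing_upper':.108,'bushing_lower':.04,'bit_top':.135,'grinder':0,'block_bore':.07,'tool_block':0,'nugget_tub':0,'flux_bottle':0,'solder_spool':0}
for c in ("scene","top"):
    im=grab_frame(c);cv2.imwrite(f"pics/{c}0.png",im[:,:,::-1]);cal=calibration(c)
    for n,z in Z.items():
        for m in mark_of(c,n)[:2]:
            print(c,n,np.round(m["location"],1),round(m["conf"],2),None if z is None else np.round(atz(cal,m["location"],z),4))
E
```

```text
pics
{'t': 0.0, 'q': array([-1.02390641e+00,  3.59397531e-01,  1.10596198e-02, -3.31690316e-04,
       -1.22409483e+00, -2.88089084e-01]), 'qd': array([ 0.00084374, -0.00084633,  0.00012877, -0.00062809, -0.00083072,
       -0.00122025]), 'joint_efforts': array([-6.95468661e-04, -5.82728970e+01,  2.93055063e+01,  6.99737549e+00,
        6.85686129e-03, -1.92866296e-04]), 'eef_pos': array([ 0.17259497, -0.65209152,  0.24461943]), 'ee_rot': array([ 3.13993508e+00, -1.66022037e-04, -2.88290465e+00]), 'force': array([0.06432667, 0.02987312, 0.98584175]), 'moment': array([-0.06148442, -0.04657236, -0.03224745]), 'gripper_force': 0.0, 'width': 0.08754065191689611}
0.019
scene shield_grip [268.8 217.6] 0.83 None
scene shield_plate [315.1 235. ] 0.71 None
scene shield_plate [323.6 372.5] 0.49 None
scene post_foot [430.1 284.5] 0.31 None
scene bushing_upper [386.6 269.6] 0.95 [0.5595 0.1084 0.108 ]
scene bushing_upper [438.4 259.4] 0.33 [0.5356 0.2265 0.108 ]
scene bushing_lower [384.1 284.5] 0.76 [0.5589 0.1108 0.04  ]
scene bit_top [437.2 260.4] 0.65 [0.5546 0.2161 0.135 ]
scene bit_top [31
[... 799 characters left out ...]
 [249. 239.] 0.69 [0.5596 0.111  0.04  ]
top bushing_lower [353.9 266.4] 0.24 [ 0.4922 -0.143   0.04  ]
top bit_top [305.5 305.5] 0.63 [ 0.4039 -0.0274  0.135 ]
top grinder [201.3 250.9] 0.62 [0.5326 0.2342 0.    ]
top block_bore [354.9 264.1] 0.92 [ 0.4974 -0.1436  0.07  ]
top block_bore [307.7 304.3] 0.29 [ 0.403  -0.0314  0.07  ]
top tool_block [356.4 251.4] 0.57 [ 0.5299 -0.1521  0.    ]
top nugget_tub [441.6 242.8] 0.98 [ 0.5505 -0.365   0.    ]
top flux_bottle [400.5 325.2] 0.73 [ 0.3468 -0.2598  0.    ]
top flux_bottle [360.2 264.2] 0.39 [ 0.498  -0.1613  0.    ]
top solder_spool [303.3 163. ] 0.65 [ 0.7526 -0.0203  0.    ]
top solder_spool [308.6 303.9] 0.58 [ 0.4002 -0.0326  0.    ]
```

View pics/scene0.png

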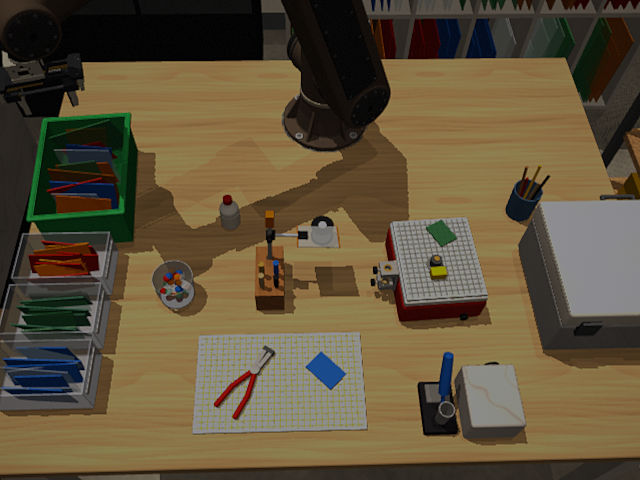

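View pics/top0.png

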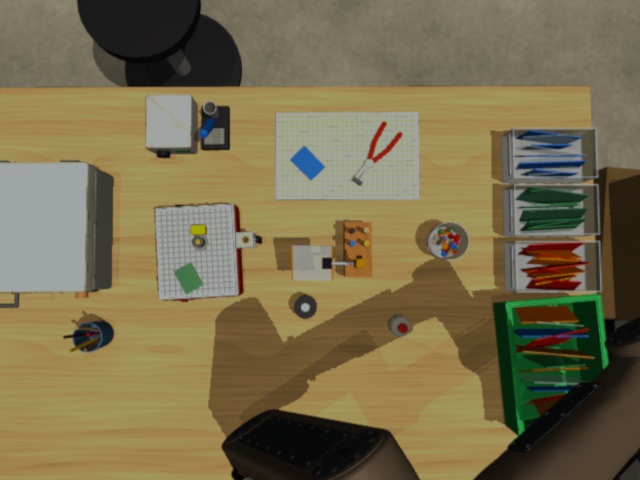

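```bash
python3 - <<'E'
from h import *
cs,ct=calibration("scene"),calibration("top")
for n,a,b in [("grip",(268.8,217.6),(359.7,264.5)),("plate",(315.1,235),(310.5,264.4)),("bu",(386.6,269.6),(246.2,241.1)),("bore",(270.2,256.4),(354.9,264.1))]:
    print(n,tri([(cs,a),(ct,b)]))
for c in (cs,ct): print(-np.array(c["extrinsics"])[:3,:3].T@np.array(c["extrinsics"])[:3,3],c["fx"])
E
```

```text
grip (array([ 0.49463023, -0.14516942,  0.22074251]), [array([0.6, 0. ]), array([0.6, 0. ])])
plate (array([ 0.49586167, -0.04355561,  0.15425513]), [array([2., 0.]), array([2. , 0.1])])
bu (array([0.55165354, 0.1110213 , 0.09468606]), [array([ 0.1, -0. ]), array([0.1, 0. ])])
bore (array([ 0.49728114, -0.14640221,  0.07148983]), [array([1.3, 0.1]), array([1.2, 0. ])])
[ 1.25782382 -0.09842079  1.28793219] 624.6444834562584
[ 0.48022812 -0.05228527  1.47601983] 592.5060219965337
```

The scene view shows the shield's orange grip at (269,217), its plate near (316,235) and the bracket at (386,270). The top view has the grip at (360,264) and the bushing at (246,240). The shield's yaw is about 0, and its triangulated grip height of 0.22 agrees with the geometry. Next I'll rise and travel above the shield so the wrist camera can refine this.

```bash
python3 - <<'E'
from h import *
c=calibration("wrist");E=np.array(c["extrinsics"]);s=get_state()
Rt=R.from_euler('xyz',s["ee_rot"]).as_matrix()
o=-E[:3,:3].T@E[:3,3]
print("cam in tool",Rt.T@(o-s["eef_pos"]),"axes in tool\n",np.round(Rt.T@E[:3,:3].T,3),c["fx"])
E
python3 -m handwheel '[{"delta_pos":[0.2,0.4,1],"dr":[0,0,0]},{"delta_pos":[0.4,0.7,1],"dr":[0,0,0]},{"delta_pos":[0.5,0.9,1],"dr":[0,0,0]},{"delta_pos":[0.5,0.9,1],"dr":[0,0,0]},{"delta_pos":[0.5,1,0.5],"dr":[0,0,-3]},{"delta_pos":[0.5,1,0.3],"dr":[0,0,-3]},{"delta_pos":[0.5,1,0],"dr":[0,0,-3]},{"delta_pos":[0.5,1,0],"dr":[0,0,-3]},{"delta_pos":[0.5,1,0],"dr":[0,0,-2]},{"delta_pos":[0.5,1,0],"dr":[0,0,0]}]' -1
```

```text
cam in tool [ 0.06546675 -0.00136563 -0.13828453] axes in tool
 [[-0.    -0.968 -0.249]
 [ 1.    -0.    -0.   ]
 [-0.    -0.249  0.968]] 369.71199471090375
t: 2.3
eef_pos: [0.311, -0.3842, 0.3898]
ee_rot: [-3.141, 0.001, -3.128]
force: [-0.2, 0.0, 0.2]
width: 0.0875
gripper_force: 0.0
```

```bash

python3 -m handwheel '[{"delta_pos":[0.5,1,0],"dr":[0,0,0]},{"delta_pos":[0.6,1,0],"dr":[0,0,0]},{"delta_pos":[0.6,1,0],"dr":[0,0,0]},{"delta_pos":[0.6,1,0],"dr":[0,0,0]},{"delta_pos":[0.6,1,0],"dr":[0,0,0]},{"delta_pos":[0.6,1,0],"dr":[0,0,0]},{"delta_pos":[0.6,1,0],"dr":[0,0,0]},{"delta_pos":[0.4,0.6,0],"dr":[0,0,0]},{"delta_pos":[0.2,0.3,0],"dr":[0,0,0]},{"delta_pos":[0,0,0],"dr":[0,0,0]}]'
cat > look.py <<'E'
from h import *
import sys,json
def look(name,qs,Z={}):
    im=grab_frame("wrist");cal=calibration("wrist");cv2.imwrite(f"pics/{name}.png",im[:,:,::-1])
    out={}
    for n in qs:
        for m in mark_of("wrist",n)[:2]:
            out.setdefault(n,m["location"])
            print(name,n,np.round(m["location"],1),round(m["conf"],2),np.round(atz(cal,m["location"],Z[n]),4) if n in Z else "")
    return cal,out
E
python3 - <<'E'
from look import *
look("w1",["shield_grip","shield_plate","post_foot","block_bore","tool_block","bushing_upper","bit_top","bushing_lower"],{"shield_grip":.22,"shield_plate":.158,"block_bore":.07,"bushing_upper":.108,"bushing_lower":.04,"bit_top":.135,"tool_block":0})
E
```

```text
t: 3.3
eef_pos: [0.4522, -0.1477, 0.3894]
ee_rot: [3.142, -0.0, -3.125]
force: [-0.1, -0.7, -0.0]
width: 0.0879
gripper_force: 0.0
w1 shield_grip [319.7 275.9] 0.68 [ 0.4977 -0.1463  0.22  ]
w1 shield_plate [412.9 257.7] 0.65 [ 0.4985 -0.0485  0.158 ]
w1 block_bore [308.4 236.8] 0.75 [ 0.4993 -0.1597  0.07  ]
w1 tool_block [310.2 248.7] 0.73 [ 0.5347 -0.1582  0.    ]
w1 bushing_lower [502.6 270.6] 0.59 [0.5511 0.1103 0.04  ]
```

View pics/w1.png

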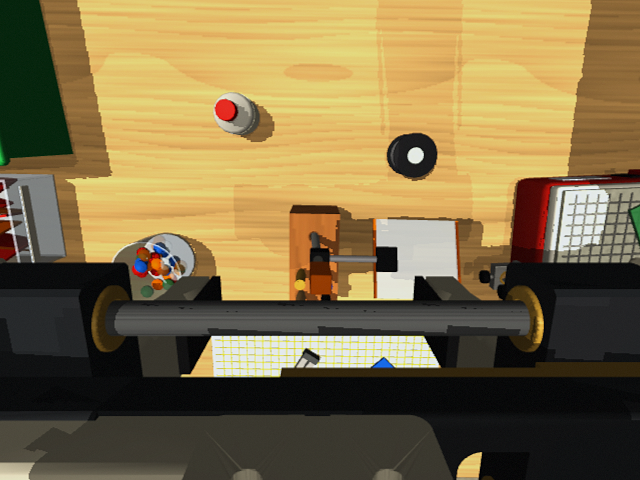

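```bash

python3 -m handwheel '[{"delta_pos":[0.6,0.7,0],"dr":[0,0,0]},{"delta_pos":[0.8,0.9,0],"dr":[0,0,0]},{"delta_pos":[0.8,0.9,0],"dr":[0,0,0]},{"delta_pos":[0.8,0.9,0],"dr":[0,0,0]},{"delta_pos":[0.6,0.8,0],"dr":[0,0,0]},{"delta_pos":[0,0,0],"dr":[0,0,0]},{"delta_pos":[0,0,0],"dr":[0,0,0]}]'
python3 - <<'E'
from look import *
look("w2",["shield_grip","shield_plate","post_foot","block_bore","tool_block","bushing_upper","bit_top","bushing_lower","grinder"],{"shield_grip":.22,"shield_plate":.158,"block_bore":.07,"bushing_upper":.108,"bushing_lower":.04,"bit_top":.135,"tool_block":0,"grinder":0})
im=cv2.imread("pics/w2.png");cv2.imwrite("pics/w2c.png",cv2.resize(im[60:280,100:500],None,fx=2,fy=2,interpolation=cv2.INTER_CUBIC))
E
```

```text
t: 4.45
eef_pos: [0.5599, -0.0222, 0.389]
ee_rot: [-3.141, -0.001, -3.126]
force: [-0.4, -0.2, 0.1]
width: 0.0874
gripper_force: 0.0
w2 shield_grip [168.9 153.4] 0.87 [ 0.5022 -0.1446  0.22  ]
w2 shield_plate [295.4 152.8] 0.83 [ 0.5014 -0.0457  0.158 ]
w2 block_bore [293.5 148.1] 0.72 [ 0.4976 -0.0529  0.07  ]
w2 block_bore [492.9 175. ] 0.71 [0.5261 0.1907 0.07  ]
w2 tool_block [226.6 175.4] 0.56 [ 0.5367 -0.1516  0.    ]
w2 bushing_upper [436.1 203.1] 0.58 [0.556  0.1122 0.108 ]
w2 bit_top [541.5 201.6] 0.91 [0.5488 0.2157 0.135 ]
w2 bit_top [436.6 204.8] 0.19 [0.5538 0.1041 0.135 ]
w2 bushing_lower [416.8 194.4] 0.86 [0.5548 0.1078 0.04  ]
w2 grinder [492.8 175. ] 0.58 [0.5309 0.2235 0.    ]
```

View pics/w2c.png

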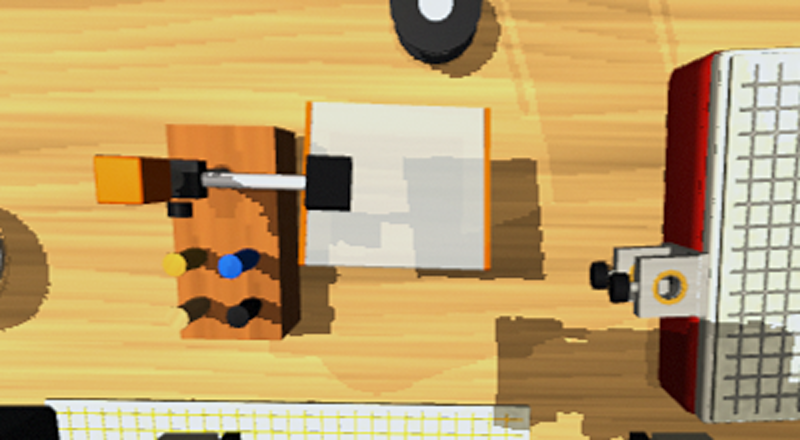

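The crop shows the grip top at (159,149), the plate corners at about (253,110), (344,114), (345,194) and (250,191), and the brass mouth at (435,203). Now fitting the poses.

```bash
cat > fit.py <<'E'
from h import *
def shield_pts(gh=.0):
    c,s=np.cos(np.radians(24)),np.sin(np.radians(24))
    P=[(sx*.042*c,.105+sy*.045,.143-sx*.042*s) for sx,sy in((-1,-1),(-1,1),(1,1),(1,-1))]
    return np.array(P+[(0,0,.205)])
def fit_shield(cal,uv):
    def f(p):
        M=R.from_euler('ZX',[p[2],p[3]]).as_matrix()   # X negative: lean towards +y
        return np.concatenate([proj(cal,M@q+[p[0],p[1],.015])-u for q,u in zip(shield_pts(),uv)])
    r=least_squares(f,[.5,-.15,0,-.035]);return r
E
python3 - <<'E'
from fit import *
cal=calibration("wrist")
uv=[(253.5,110.5),(344,114),(345,194.5),(250.5,191),(168.9,153.4)]
r=fit_shield(cal,uv);p=r.x;print("foot",p[:2],"yaw,lean",np.degrees(p[2:]),np.round(r.fun,1))
M=R.from_euler('ZX',p[2:]).as_matrix();print("grip",M@[0,0,.205]+[p[0],p[1],.015])
a,b=atz(cal,(457.5,87.5),.108),atz(cal,(452.5,267.5),.108);d=b-a;print("edge yaw",np.degrees(np.arctan2(d[1],d[0])),a,b)
a,b=atz(cal,(435,203),.108),atz(cal,(541.5,201.6),.135);d=b-a;print("bit yaw",np.degrees(np.arctan2(-d[0],d[1])),np.hypot(*d[:2]),a)
# grinder side top grid lines
im=cv2.imread("pics/w2.png")
E
```

```text
foot [ 0.50197756 -0.15357607] yaw,lean [-1.07598648 -2.37908964] [-3.7  0.6  4.1  0.8 -4.7 -1.3  4.6 -0.1 -0.4 -0.1]
grip [ 0.50213736 -0.14506781  0.2198233 ]
edge yaw 4.496722822285255 [0.43286452 0.12345613 0.108     ] [0.63349117 0.13923424 0.108     ]
bit yaw 3.8254330452700116 0.10520689220273055 [0.55625779 0.11107881 0.108     ]
```

```bash

python3 -m handwheel '[{"delta_pos":[-0.4,-0.7,0],"dr":[0,0,0]},{"delta_pos":[-0.5,-0.9,0],"dr":[0,0,-0.5]},{"delta_pos":[-0.5,-0.9,-0.3],"dr":[-0.5,0,-0.5]},{"delta_pos":[-0.4,-0.9,-0.7],"dr":[-0.5,0,-0.5]},{"delta_pos":[-0.2,-0.6,-0.9],"dr":[-0.5,0,0]},{"delta_pos":[0,-0.1,-0.7],"dr":[-0.5,0,0]},{"delta_pos":[0,0,-0.4],"dr":[0,0,0]},{"delta_pos":[0,0,0],"dr":[0,0,0]},{"delta_pos":[0,0,0],"dr":[0,0,0]}]'
python3 - <<'E'
from look import *
look("w3",["shield_grip","shield_plate","bushing_upper"],{"shield_grip":.22,"shield_plate":.158,"bushing_upper":.108})
E
```

```text
t: 5.85
eef_pos: [0.5003, -0.1453, 0.3004]
ee_rot: [-3.106, 0.001, 3.13]
force: [0.9, 0.9, 1.4]
width: 0.0874
gripper_force: 0.0
w3 shield_grip [322.6 254. ] 0.58 [ 0.5003 -0.1456  0.22  ]
w3 shield_plate [452.1 230.2] 0.94 [ 0.4998 -0.0472  0.158 ]
```

View pics/w3.png

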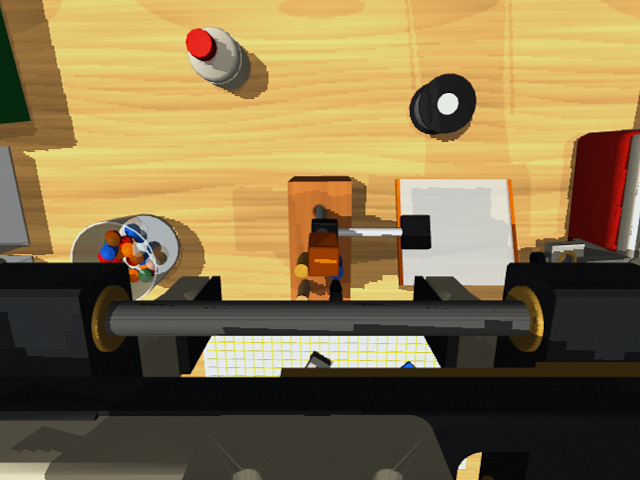

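The grip at (322,254) sits directly below the jaws and the plate's edge runs level, so I'll descend and close.

```bash

python3 -m handwheel '[{"delta_pos":[0,0,-0.5],"dr":[0,0,0]},{"delta_pos":[0,0,-0.7],"dr":[0,0,0]},{"delta_pos":[0,0,-0.7],"dr":[0,0,0]},{"delta_pos":[0,0,-0.5],"dr":[0,0,0]},{"delta_pos":[0,0,-0.3],"dr":[0,0,0]},{"delta_pos":[0,0,0],"dr":[0,0,0]}]' && python3 -m handwheel '[{"delta_pos":[0,0,0],"dr":[0,0,0]},{"delta_pos":[0,0,0],"dr":[0,0,0]},{"delta_pos":[0,0,0],"dr":[0,0,0]},{"delta_pos":[0,0,0],"dr":[0,0,0]},{"delta_pos":[0,0,0],"dr":[0,0,0]},{"delta_pos":[0,0,0],"dr":[0,0,0]},{"delta_pos":[0,0,0],"dr":[0,0,0]},{"delta_pos":[0,0,0],"dr":[0,0,0]}]' 1 10
```

```text
t: 6.65
eef_pos: [0.4994, -0.1454, 0.2179]
ee_rot: [-3.107, -0.001, 3.13]
force: [0.1, -0.9, -0.2]
width: 0.0876
gripper_force: 0.0
t: 7.45
eef_pos: [0.4997, -0.1455, 0.2186]
ee_rot: [-3.107, 0.0, 3.13]
force: [-0.1, 0.3, -0.0]
width: 0.0294
gripper_force: 0.0
```

```bash

python3 -m handwheel '[{"delta_pos":[0,0,0],"dr":[0,0,0]},{"delta_pos":[0,0,0],"dr":[0,0,0]},{"delta_pos":[0,0,0],"dr":[0,0,0]}]'; python3 -m handwheel '[{"delta_pos":[0,0,0],"dr":[0,0,0]},{"delta_pos":[0,0,0],"dr":[0,0,0]}]' 1 40; python3 -c "
from station import *
print(get_state()['moment'])"
```

```text
t: 7.75
eef_pos: [0.4997, -0.1454, 0.2186]
ee_rot: [-3.107, 0.0, 3.13]
force: [-0.2, 1.0, -0.8]
width: 0.0181
gripper_force: 10.0
t: 7.95
eef_pos: [0.4997, -0.1454, 0.2185]
ee_rot: [-3.107, 0.0, 3.13]
force: [-0.7, 1.2, -0.8]
width: 0.0177
gripper_force: 40.0
[ 0.64008557  0.03567713 -0.03198142]
```

```bash

python3 -m handwheel '[{"delta_pos":[0,0.01,0.2],"dr":[0,0,0]},{"delta_pos":[0,0.01,0.3],"dr":[0,0,0]},{"delta_pos":[0,0.01,0.3],"dr":[0,0,0]}]'; python3 -m handwheel '[{"delta_pos":[0,0.01,0.4],"dr":[0,0,0]},{"delta_pos":[0,0.02,0.5],"dr":[0,0,0]},{"delta_pos":[0,0.02,0.5],"dr":[0,0,0]},{"delta_pos":[0,0,0.7],"dr":[0,0,0]},{"delta_pos":[0,0,0.8],"dr":[0,0,0]},{"delta_pos":[0,0,0.8],"dr":[0.5,0,0]},{"delta_pos":[0,0,0.5],"dr":[0.5,0,0]},{"delta_pos":[0,0,0.2],"dr":[0.5,0,0]},{"delta_pos":[0,0,0],"dr":[0.5,0,0]},{"delta_pos":[0,0,0],"dr":[0,0,0]}]'; python3 -c "
from station import *
print(get_state()['moment'])"
```

```text
t: 8.25
eef_pos: [0.4996, -0.1447, 0.2434]
ee_rot: [-3.106, -0.0, 3.13]
force: [0.3, -0.4, -1.2]
width: 0.018
gripper_force: 40.0
t: 9.25
eef_pos: [0.4994, -0.1431, 0.3739]
ee_rot: [3.141, -0.001, 3.129]
force: [-0.1, 0.5, -2.0]
width: 0.0179
gripper_force: 40.0
[-0.04745143  0.02436197 -0.00687757]
```

```bash

python3 -m handwheel '[{"delta_pos":[0.1,0.4,0],"dr":[0,0,0.5]},{"delta_pos":[0.2,0.8,0],"dr":[0,0,0.5]},{"delta_pos":[0.2,1,0],"dr":[0,0,0.5]},{"delta_pos":[0.2,1,0],"dr":[0,0,0.5]},{"delta_pos":[0.2,1,0],"dr":[0,0,0.8]},{"delta_pos":[0.2,1,0],"dr":[0,0,0.5]},{"delta_pos":[0.2,1,0],"dr":[0,0,0.5]},{"delta_pos":[0.2,1,0],"dr":[0,0,0.5]},{"delta_pos":[0.2,0.8,0],"dr":[0,0,0.5]},{"delta_pos":[0.2,0.5,0],"dr":[0,0,0]}]';python3 -m handwheel '[{"delta_pos":[0,0,0],"dr":[0,0,0]},{"delta_pos":[0,0,0],"dr":[0,0,0]},{"delta_pos":[0,0,0],"dr":[0,0,0]},{"delta_pos":[0,0,0],"dr":[0,0,0]}]'
python3 - <<'E'
from look import *
look("w4",["post_foot","bushing_upper","bushing_lower","shield_plate","bit_top"],{"post_foot":.1685,"shield_plate":.311,"bushing_upper":.108,"bushing_lower":.04,"bit_top":.135})
s=grab_frame("scene");cv2.imwrite("pics/s4.png",s[:,:,::-1]);im=cv2.imread("pics/w4.png")
for n in("post_foot","shield_grip","bushing_upper"): print(n,[(np.round(m["location"],1),round(m["conf"],2)) for m in mark_of("scene",n)[:2]])
a=cv2.resize(im[90:310,220:480],None,fx=2,fy=2,interpolation=cv2.INTER_CUBIC)
b=cv2.resize(s[180:320,330:460],(int(130*440/140),440),interpolation=cv2.INTER_CUBIC)[:,:260,::-1]
cv2.imwrite("pics/c4.png",np.hstack([a,b]))
E
```

```text
t: 10.25
eef_pos: [0.5565, 0.1141, 0.3735]
ee_rot: [-3.141, -0.002, -3.068]
force: [1.0, 0.2, -2.4]
width: 0.0176
gripper_force: 40.0
t: 10.65
eef_pos: [0.5566, 0.1111, 0.3747]
ee_rot: [3.142, 0.0, -3.07]
force: [-0.4, -0.5, -1.9]
width: 0.0177
gripper_force: 40.0
w4 post_foot [316.6 219.8] 0.81 [0.5597 0.1099 0.1685]
w4 bushing_upper [319.4 207.8] 0.81 [0.5579 0.1128 0.108 ]
w4 bushing_lower [314.8 194.4] 0.64 [0.5522 0.1069 0.04  ]
w4 shield_plate [499.5 260.8] 0.55 [0.548  0.2141 0.311 ]
w4 bit_top [418.9 209.6] 0.61 [0.5481 0.215  0.135 ]
post_foot [(array([388.6, 250.4]), 0.62), (array([249.6, 371.9]), 0.27)]
shield_grip [(array([404. , 191.2]), 0.64), (array([442.6, 233.5]), 0.25)]
bushing_upper [(array([385.9, 285.2]), 0.75), (array([386.7, 269.3]), 0.66)]
```

View pics/c4.png

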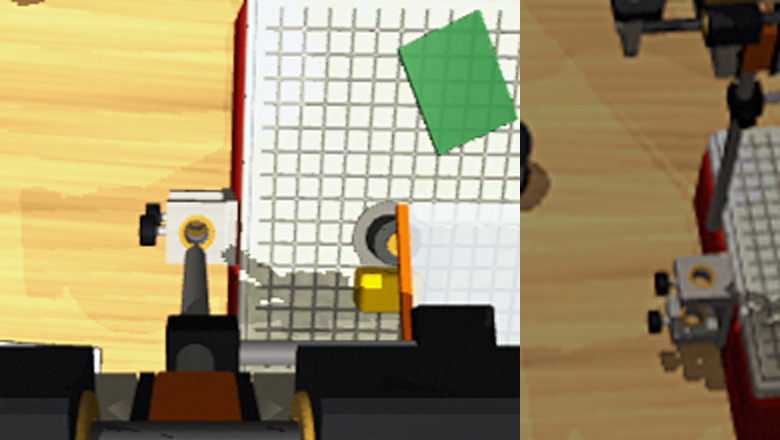

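```bash
python3 - <<'E'
from h import *
w=calibration("wrist");s=calibration("scene");st=get_state()
print("no-tilt foot proj",proj(w,[.5566,.1111,.1697]),proj(s,[.5566,.1111,.1697]),"bush",proj(s,[.557,.112,.108]))
print("tri foot",tri([(w,(316.6,219.8)),(s,(388.6,250.4))]),"tri bush",tri([(w,(318.5,206)),(s,(386.7,269.3))]))
im=cv2.imread("pics/w4.png");sc=cv2.imread("pics/s4.png")
a=cv2.resize(im[180:270,290:350],(400,600),interpolation=cv2.INTER_CUBIC)
b=cv2.resize(sc[225:300,360:410],(400,600),interpolation=cv2.INTER_CUBIC)
cv2.imwrite("pics/c4b.png",np.clip(np.hstack([a,b])*1.5,0,255))
E
```

```text
no-tilt foot proj [317.41863269 216.87692037] [391.17536408 253.50509593] bush [388.12032134 268.58445176]
tri foot (array([0.55652289, 0.10733953, 0.18123825]), [array([-3.3, -0.9]), array([1.5, 0.2])]) tri bush (array([0.55639601, 0.11093983, 0.1035483 ]), [array([-1.3, -0.4]), array([0.7, 0.1])])[ WARN:0@0.491] global loadsave.cpp:1063 imwrite_ Unsupported depth image for selected encoder is fallbacked to CV_8U.
```

View pics/c4b.png

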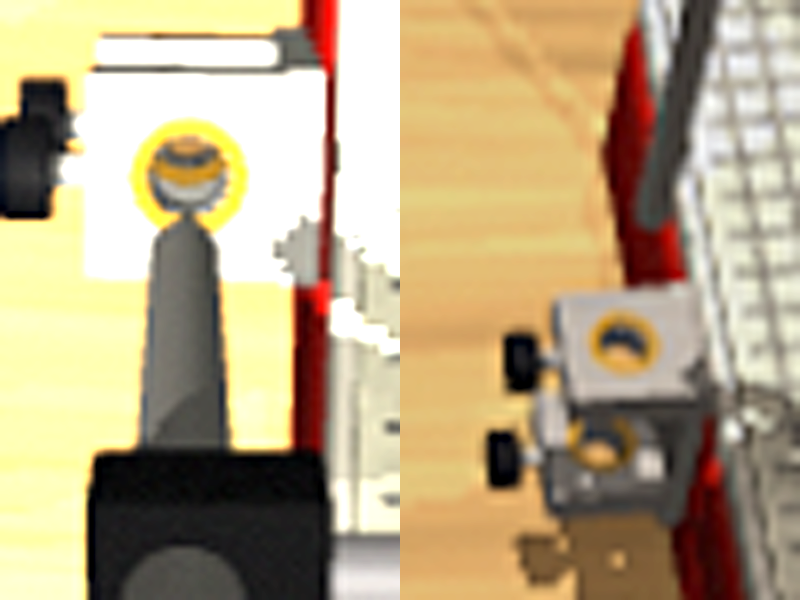

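```bash
python3 - <<'E'
from h import *
w=calibration("wrist");s=calibration("scene")
f=atz(w,(318,216.4),.1747);b=atz(w,(318.5,206.4),.108);print("wrist foot,bush,diff",f,b,b-f)
f=atz(s,(391.2,253.1),.1697);b=atz(s,(388.1,267.6),.108);print("scene",f,b,b-f)
for c in(w,s):
  for p in([.5566,.1111,.108],[.5576,.1111,.108],[.5566,.1121,.108]): print(proj(c,p))
E
```

```text
wrist foot,bush,diff [0.55516765 0.1115323  0.1747    ] [0.5564554  0.11236214 0.108     ] [ 0.00128775  0.00082985 -0.0667    ]
scene [0.55558652 0.11125356 0.1697    ] [0.55447375 0.11220026 0.108     ] [-0.00111277  0.00094669 -0.0617    ]
[317.35067035 206.44860675]
[317.28585562 207.34361033]
[318.25378738 206.51269293]
[387.69617955 268.43616449]
[387.73989498 268.82561942]
[388.14795307 268.42788164]
```

Both cameras agree the bushing is about 0.9 mm further in +y, and the x difference is under about 1 mm. I'll lower to 10 mm above the mouth and compare again.

```bash

python3 -m handwheel '[{"delta_pos":[0.02,0.03,-0.3],"dr":[0,0,0]},{"delta_pos":[0,0,-0.5],"dr":[0,0,0]},{"delta_pos":[0,0,-0.5],"dr":[0,0,0]},{"delta_pos":[0,0,-0.3],"dr":[0,0,0]},{"delta_pos":[0,0,-0.1],"dr":[0,0,0]},{"delta_pos":[0,0,0],"dr":[0,0,0]},{"delta_pos":[0,0,0],"dr":[0,0,0]}]'
python3 - <<'E'
from look import *
s=get_state();p=s["eef_pos"];print(p)
w,_=look("w5",["post_foot","bushing_upper","shield_plate","bit_top"],{"post_foot":p[2]-.2035,"bushing_upper":.108,"shield_plate":p[2]-.062,"bit_top":.135})
sc=grab_frame("scene");c=calibration("scene");im=cv2.imread("pics/w5.png")
for cal in (w,c): print("pred sphere",proj(cal,p-[0,0,.200]),"pred bush",proj(cal,[.5567,.1121,.108]))
a=cv2.resize(im[180:270,290:350],(400,600),interpolation=cv2.INTER_CUBIC)
b=cv2.resize(sc[225:300,360:410,::-1],(400,600),interpolation=cv2.INTER_CUBIC)
cv2.imwrite("pics/c5.png",cv2.convertScaleAbs(np.hstack([a,b]),alpha=1.3))
E
```

```text
t: 11.85
eef_pos: [0.5576, 0.1129, 0.3242]
ee_rot: [3.141, 0.001, -3.069]
force: [0.3, -1.4, -1.2]
width: 0.0178
gripper_force: 40.0
[0.55764182 0.11288917 0.32415941]
w5 bushing_upper [316.8 215.9] 0.95 [0.559  0.1117 0.108 ]
w5 shield_plate [499.2 264.4] 0.62 [0.5507 0.2152 0.2622]
w5 bit_top [431.2 217.7] 0.75 [0.5482 0.2142 0.135 ]
pred sphere [318.1544074 217.7431631] pred bush [317.35796209 213.57590036]
pred sphere [389.44471012 265.02947888] pred bush [388.15234051 268.46681247]
```

View pics/c5.png

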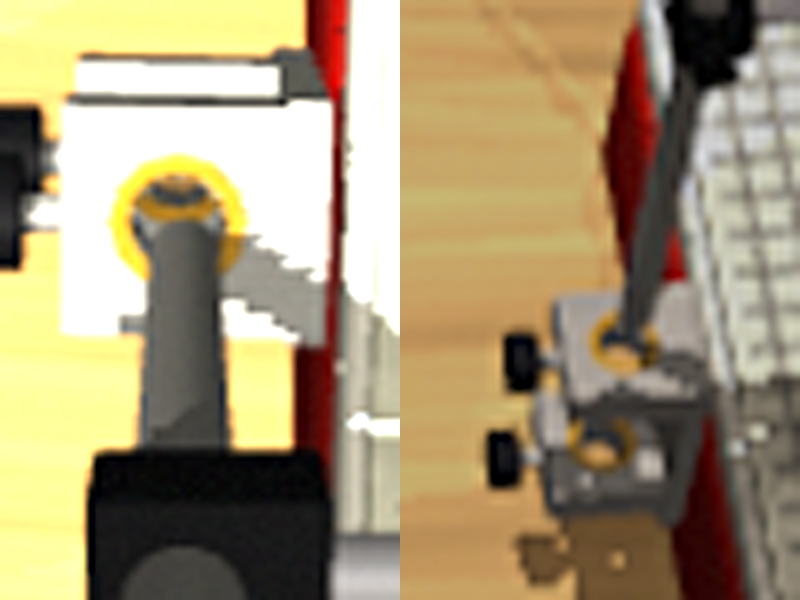

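In this view the post tip is about 0.8 mm too far +y and 1–2 mm too far +x of the ring at (316.8, 213). I'll correct that and then go down gently while watching the force.

```bash

python3 -m handwheel '[{"delta_pos":[-0.04,-0.03,0],"dr":[0,0,0]},{"delta_pos":[0,0,0],"dr":[0,0,0]},{"delta_pos":[0,0,-0.15],"dr":[0,0,0]},{"delta_pos":[0,0,-0.15],"dr":[0,0,0]},{"delta_pos":[0,0,0],"dr":[0,0,0]},{"delta_pos":[0,0,0],"dr":[0,0,0]}]'
python3 - <<'E'
from look import *
im=grab_frame("wrist")[:,:,::-1]
p=get_state()["eef_pos"];w=calibration("wrist");print(p,"pred sphere",proj(w,p-[0,0,.1985]))
cv2.imwrite("pics/c6.png",cv2.convertScaleAbs(cv2.resize(im[190:250,290:350],(600,600),interpolation=cv2.INTER_CUBIC),alpha=1.5))
E
```

```text
t: 12.75
eef_pos: [0.5561, 0.1118, 0.3143]
ee_rot: [-3.141, -0.001, -3.07]
force: [0.1, 0.0, -1.7]
width: 0.0182
gripper_force: 40.0
[0.5561585  0.11186182 0.31450746] pred sphere [318.25508134 218.37175134]
```

View pics/c6.png

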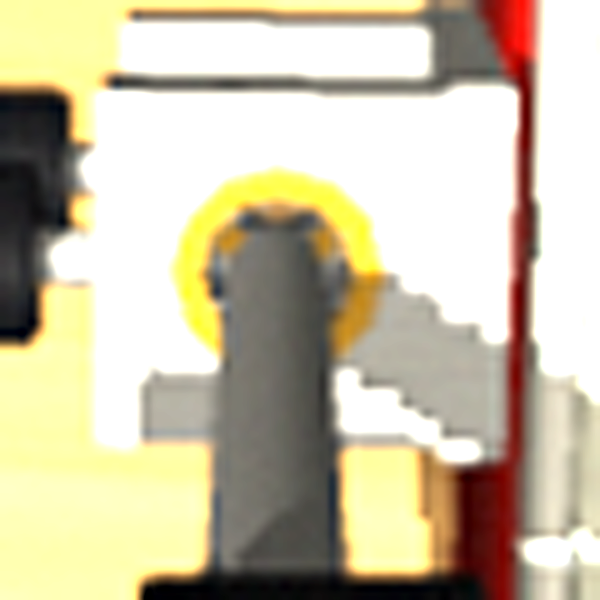

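The post is centred in the hole left-to-right (276 against 277), but its tip sits about 1 px too high in the image. I'll nudge +x by about 0.9 mm and enter gently.

```bash

python3 -m handwheel '[{"delta_pos":[0.03,0,0],"dr":[0,0,0]},{"delta_pos":[0,0,0],"dr":[0,0,0]},{"delta_pos":[0,0,-0.1],"dr":[0,0,0]},{"delta_pos":[0,0,-0.1],"dr":[0,0,0]},{"delta_pos":[0,0,-0.1],"dr":[0,0,0]},{"delta_pos":[0,0,0],"dr":[0,0,0]},{"delta_pos":[0,0,0],"dr":[0,0,0]}]'; python3 -c "
from station import *
print(get_state()['moment'])"
```

```text
t: 13.5
eef_pos: [0.557, 0.1118, 0.3054]
ee_rot: [-3.141, -0.0, -3.069]
force: [0.3, 0.1, -1.8]
width: 0.0174
gripper_force: 40.0
[-0.03658852 -0.08086455 -0.02758252]
```

```bash

python3 -m handwheel '[{"delta_pos":[0,0,-0.15],"dr":[0,0,0]},{"delta_pos":[0,0,-0.15],"dr":[0,0,0]},{"delta_pos":[0,0,-0.1],"dr":[0,0,0]},{"delta_pos":[0,0,0],"dr":[0,0,0]},{"delta_pos":[0,0,0],"dr":[0,0,0]}]'; python3 - <<'E'
from look import *
s=get_state();print(s['force'],s['moment'])
im=grab_frame("wrist")[:,:,::-1]
cv2.imwrite("pics/c7.png",cv2.convertScaleAbs(cv2.resize(im[190:250,290:350],(600,600),interpolation=cv2.INTER_CUBIC),alpha=1.5))
E
```

```text
t: 14.0
eef_pos: [0.557, 0.1119, 0.2935]
ee_rot: [-3.141, -0.0, -3.07]
force: [-0.5, -0.7, -1.7]
width: 0.0179
gripper_force: 40.0
[-0.46852947 -0.72087989 -1.72852477] [-0.0157972  -0.06408501  0.02616213]
```

View pics/c7.png

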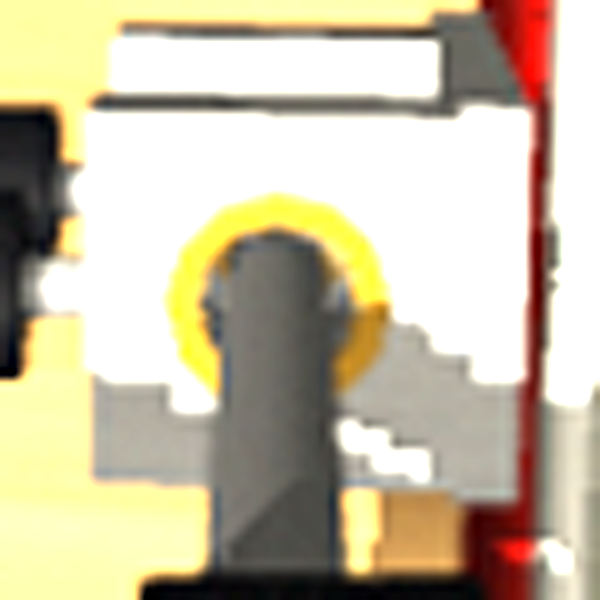

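```bash

python3 -m handwheel '[{"delta_pos":[0,0,-0.2],"dr":[0,0,0]},{"delta_pos":[0,0,-0.3],"dr":[0,0,0]},{"delta_pos":[0,0,-0.3],"dr":[0,0,0]},{"delta_pos":[0,0,-0.2],"dr":[0,0,0]},{"delta_pos":[0.03,0,0],"dr":[0,0,0]},{"delta_pos":[0,0,0],"dr":[0,0,0]},{"delta_pos":[0,0,0],"dr":[0,0,0]}]';  python3 -m handwheel '[{"delta_pos":[-0.06,0,0],"dr":[0,0,0]},{"delta_pos":[0,0,0],"dr":[0,0,0]},{"delta_pos":[0,0,0],"dr":[0,0,0]}]';python3 -c "
from station import *
print(get_state()['moment'])"
```

```text
t: 14.75
eef_pos: [0.5581, 0.1119, 0.2638]
ee_rot: [-3.142, 0.0, -3.07]
force: [0.6, 0.1, -1.9]
width: 0.018
gripper_force: 40.0
t: 15.05
eef_pos: [0.5561, 0.1119, 0.2638]
ee_rot: [3.141, 0.0, -3.069]
force: [-0.5, -0.5, -1.2]
width: 0.018
gripper_force: 40.0
[-0.11179323 -0.04278381 -0.04340457]
```

```bash

python3 -m handwheel '[{"delta_pos":[0.03,0,0],"dr":[0,0,0]},{"delta_pos":[0,0,-0.1],"dr":[0,0,0]},{"delta_pos":[0,0,-0.1],"dr":[0,0,0]},{"delta_pos":[0,0,-0.1],"dr":[0,0,0]},{"delta_pos":[0,0,-0.1],"dr":[0,0,0]},{"delta_pos":[0,0,0],"dr":[0,0,0]},{"delta_pos":[0,0,0],"dr":[0,0,0]}]';python3 -c "
from station import *
print(get_state()['moment'])"
```

```text
t: 15.75
eef_pos: [0.557, 0.1119, 0.2515]
ee_rot: [-3.141, -0.0, -3.07]
force: [-0.4, 0.5, -1.5]
width: 0.0175
gripper_force: 40.0
[-0.04891474  0.01646294  0.01577795]
```

```bash

python3 -m handwheel '[{"delta_pos":[0,0,-0.15],"dr":[0,0,0]},{"delta_pos":[0,0,-0.2],"dr":[0,0,0]},{"delta_pos":[0,0,-0.2],"dr":[0,0,0]},{"delta_pos":[0,0,-0.15],"dr":[0,0,0]},{"delta_pos":[0,0,-0.07],"dr":[0,0,0]},{"delta_pos":[0,0,0],"dr":[0,0,0]},{"delta_pos":[0,0,0],"dr":[0,0,0]}]'
python3 - <<'E'
from look import *
s=get_state();print(s['eef_pos'],s['force'],s['moment'])
look("w8",["shield_plate","bit_top","bushing_upper"],{"shield_plate":.168,"bit_top":.135,"bushing_upper":.108})
sc=grab_frame("scene")[:,:,::-1]
c=calibration("scene")
for n,z in(("post_foot",.025),("shield_plate",.168),("bit_top",.135),("bushing_lower",.04)): print(n,[(np.round(m["location"],1),round(m["conf"],2),np.round(atz(c,m["location"],z),4)) for m in mark_of("scene",n)[:2]])
a=cv2.resize(cv2.imread("pics/w8.png")[100:340,280:520],(400,400),interpolation=cv2.INTER_CUBIC)
b=cv2.resize(sc[200:330,360:490],(400,400),interpolation=cv2.INTER_CUBIC)
cv2.imwrite("pics/c8.png",np.hstack([a,b]))
E
```

```text
t: 16.45
eef_pos: [0.5571, 0.1119, 0.2286]
ee_rot: [-3.142, -0.0, -3.069]
force: [-0.2, 0.2, -2.8]
width: 0.0177
gripper_force: 40.0
[0.55713007 0.11193922 0.22855268] [-0.21694925  0.22498366 -2.78302266] [-0.04559473 -0.07161488  0.00424681]
w8 shield_plate [500.4 262.5] 0.93 [0.5485 0.2139 0.168 ]
w8 shield_plate [318.  241.7] 0.32 [0.5438 0.1104 0.168 ]
w8 bushing_upper [316.5 236. ] 0.67 [0.5552 0.1103 0.108 ]
post_foot [(array([379.4, 286.3]), 0.83, array([0.555 , 0.1019, 0.025 ]))]
shield_plate [(array([438.2, 250.6]), 0.83, array([0.5503, 0.2127, 0.168 ]))]
bit_top [(array([435.7, 260.3]), 0.79, array([0.5543, 0.2129, 0.135 ])), (array([394., 237.]), 0.16, array([0.4916, 0.1282, 0.135 ]))]
bushing_lower [(array([386.8, 285.1]), 0.93, array([0.5606, 0.1168, 0.04  ]))]
```

View pics/c8.png

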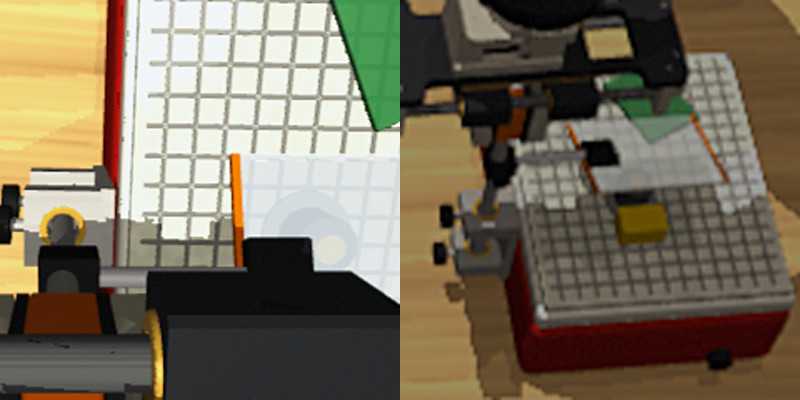

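The post passes through both bushings with no contact force. The plate at (0.549, 0.214) sits over the bit at (0.548, 0.215). The clamp stays at image row 247 throughout, so the grip has not slipped, and the foot is at z ≈ 0.025. Handing in now.

```bash
python3 -c "
from station import *
print(job_done())"
```

```text
the job is handed in; nothing more can be done
None
```

The eye shield's post is threaded through the upper and then the lower bushing with no contact force felt, its plate is centred over the bit to within about 1 mm, and I am still holding it upright with about 15 mm of post below the lower bushing (calculated from the gripper height, as the foot itself was not clearly visible); the job was handed in at about 16.5 s.

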